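# Turn the keyway up and hold the key box ajar

### The job

We are about to fit a key. Roll the slotted steel sleeve along the bench, without lifting it off, until its keyway faces straight up, and leave it lying there. Then grip the handle of the grey key box's lid, pull the lid free of its sticky seal without snatching it right away, and finish while still holding it level over the box, slightly open, with a gap of about 3 cm all round for the fitter to pick out a key; leave the other things on the bench where they are.

Things in the scene. Friction and masses are not known exactly. Their poses are not given: they have to be found in the camera images.
- sleeve_center (a point): Centre of the loose steel sleeve, a turned cylinder 130 mm long, 50 mm in diameter, about 0.7 kg, lying on the bench with its centre 25 mm up. Own x axis: along the sleeve; own z axis: from the centre out through the middle of the keyway. Its outside has 24 barely visible flats, so it settles in steps of 15 degrees and does not roll away.
- lid_handle (a point): Middle of the round handle bar on the lid of the grey key box: 14 mm in diameter, 74 mm free between its two posts, bar centre 36 mm above the lid's top and, shut, 136 mm above the bench. Own y along the bar, own z up. The lid is a loose flat plate 212 by 182 by 10 mm, about 0.4 kg, with a plug 16 mm deep below it; the handle stands at its middle.
- ring_a: Loose dark steel ring, 76 mm across, 24 mm high, near the middle of the bench; origin at the centre of its underside. Leave alone.
- gear_blank: Loose brass disc, 56 mm across, 30 mm high; origin at the centre of its underside. Leave alone.
- ring_b: Loose dark steel ring, 100 mm across, 30 mm high, on the left; origin at the centre of its underside. Leave alone.
- ring_c: Loose dark steel ring, 100 mm across, 30 mm high, on the right; origin at the centre of its underside. Leave alone.
- hammer: Loose hammer lying on the right of the bench. Leave alone.
- spanner: Loose spanner lying on the left of the bench. Leave alone.
- oil_tin: Loose green tin, 64 mm across, 120 mm high, at the back of the bench; origin at the centre of its underside. Leave alone.
- sleeve_keyway (a point): Point on the sleeve's round surface at mid-length, 25 mm from its centre, in the middle of the keyway, a slot 13 mm wide open along the whole length. It starts about 60 degrees from straight up, to one side; the sleeve may lie in any direction. Pressing on the sleeve's top and dragging sideways rolls it; its centre goes half as far as the pressing point.
- lid_under (a point): Middle of the underside of the lid's plate, 46 mm below the handle bar's centre; it lies on the rim when shut. A rubber seal grips the plug: the lid stays put until the upward pull reaches about 18 N (13 to 23, weight included), the pull fades as it rises and is only the weight, about 4 N, once it is up by 17 mm. Let go, it drops back onto the seal.
- keybox_rim (a point): Middle of the mouth of the grey key box, level with its rim, 90 mm above the bench (own z up, own x and y along the box's sides). The box is fixed to the bench, 200 mm (x) by 170 mm (y), its front towards the robot give or take 0.3 rad of yaw. The open gap is the height of lid_under above this point.
Not all that is in view belongs to the job. Leave any orange or turquoise look-alike of the part that bears sleeve_center alone.

How it is judged (in metres and radians):
On the way, in this order (a step that is already met when the one before it is completed fails the run):
1. the sleeve lies still on the bench, let go, with its keyway up within 20 degrees, while the box is still shut (angle between sleeve_center's own z axis and vertical below 0.35 rad and height (world z) of sleeve_center below 0.03 m and contact force between each of the arm, the fingers and sleeve below 0.05 N and z of lid_under in the frame of keybox_rim below 0.006 m), for 0.3 s.
2. the lid is pulled free of its seal by the fingers (z of lid_under in the frame of keybox_rim above 0.018 m and contact force between the fingers and lid above 0.5 N), for 0.1 s.
At the end, for the whole second after the job is handed in: The fingers hold the lid (contact force over 0.5 N) over the box with a gap of 18 to 50 mm, within 30 mm of the box's middle and level within 0.2 rad, touching neither box nor sleeve; the sleeve lies on the bench with its keyway up within 20 degrees (all of step 2 and z of lid_under in the frame of keybox_rim below 0.05 m and horizontal distance between lid_under and keybox_rim below 0.03 m and angle between lid_under's own z axis and vertical below 0.2 rad and contact force between each of keybox, sleeve and lid below 0.05 N and angle between sleeve_center's own z axis and vertical below 0.35 rad and height (world z) of sleeve_center between 0.02 and 0.03 m); the arm keeps its last pose, push and grip.
It fails at once if the lid is snatched away (over 90 mm above the rim) (z of lid_under in the frame of keybox_rim above 0.09 m).
It fails at once if the sleeve is lifted more than 15 mm off the bench (height (world z) of sleeve_center above 0.04 m).
It fails at once if a bystander is moved more than 30 mm (distance of any of ring_a, gear_blank, ring_b, ring_c, hammer, spanner, oil_tin from where it was at the start of the episode above 0.03 m).
It also fails if it takes over 67 s, if anything falls off the work surface, if the arm or the gripper's body presses on something with over 40 N, if the wrist force passes 120 N, or if a joint passes its speed limit or range.

### The arm

A 6-joint arm with a two-finger parallel gripper is mounted at the origin on the work surface. World frame = base frame: x ahead of the robot, y to its left, z up, the work surface at z = 0. Lengths are in mm, angles in rad, forces in N, time in s.
With the tool pointing down it reaches from about 325 to 775 mm from the base axis. Payload 5.5 kg.
Tool frame: the origin (TCP) lies midway between the tips of the shut fingers; the grasp point (between the pads) lies 19 mm behind it; y points along the fingers, z is the direction in which the jaws open and shut, and the axes are right-handed (so a half turn about y gives the same grasp; the last joint's range is limited). The gripper opens to 88 mm and grips with 3 to 60 N. Pads are 20 mm wide; open, the fingers measure 115 mm over their backs; the gripper's body (75 mm by 178 mm) begins 61 mm behind the grasp point.
Start: joints at [1.148, 0.091, 1.231, -0, 1.82, -0.057], TCP at [214.623, 560.315, 222.631] pointing down, gripper open.
Joint ranges: [-2.87, 2.87], [-0.86, 2.18], [0.17, 2.46], [-1.51, 4.65], [0.06, 2.69], [-2.65, 2.65]. Speed limits (rad/s): [2.57, 2.57, 3.01, 3.14, 3.14, 3.14].

### API

Orientations are given as [roll, pitch, yaw] about the fixed x, y, z axes, in that order (R = Rz(yaw) Ry(pitch) Rx(roll)).
In Python, from workcell import manip gives the robot as it stands.
- The arm moves only by the tool step_arm, never from a script. Its argument "deltas" is a list of rows, each a list of 7 numbers: the shift along the tool's x, y, z normalised to -1 to 1, where 1 is 100 mm, then the turn, a rotation vector about the tool's x, y, z normalised to -1 to 1, where 1 is 2 rad, then the gripper command: -1 is shut, 1 is fully open, values between are in proportion. A call has 1 to 20 rows; each row is the pose to reach, as a shift and turn from the pose commanded when the call began, along the tool's axes at that moment; what a row does not reach only later rows make up. A row lasts 1/12 s, in which the tool goes at most 41.7 mm and 7.16 degrees, less where a joint would pass 70% of its speed; a pose out of reach is approached as far as the arm can. A call with a number of a shift or a turn outside -1 to 1 is refused whole. A call with a gripper value outside its range is refused whole. The fingers move at their own pace and stop on an object; "grip_force" is the grip in N (left out, the last holds). Time passes only in rows, so rows that repeat a pose let the fingers close. It gives the time, the measured TCP pose, the force and the opening at its end, in the units of the state.
- manip.observe(): the state, without advancing time (a new reading comes with each control period).
- manip.snapshot(name): name is "side" or "top" or "wrist"; returns the picture (400x640x3 uint8, red, green, blue); there is no depth.
- manip.camera_info(name): a dict with "camera_matrix" (3x3 intrinsics, pixels), "xyz" and "rotation" of the camera in the world; the wrist camera has in their place "mount" (4x4, takes a point from camera to tool coordinates, whose origin is the TCP and whose axes are the tool frame's). Camera axes: x right, y down, z forward; pixel columns grow to the right and rows downward; lengths in mm; the calibration is good to about 2 mm. A picture is of the moment at which its call begins: read the wrist's pose just before it. camera_info takes no time and is no camera call.
- manip.close_job(): hands the job in, once; it reports no verdict.
The state is a dict: "time": time; "q": joint angles; "dq": joint speeds; "tau": joint torques, N m; "tcp_pos": TCP position; "orientation": TCP orientation; "ft_force": force on the tool from outside, world axes, zero at the start; "wrist_torque": the same for the moment, N m; "grip_width": finger opening in mm.
Only numpy, scipy, OpenCV 4.12 (cv2) and the standard library are available. Lean on these libraries where they do the work, as an engineer would, in place of code of your own. Each camera call takes 0.05 s, during which the arm holds its last target. There are 200 camera calls.

## Working session

There is one attempt and no reset: what is moved stays moved. The work goes in short steps, Python scripts to look and compute and a tool call to move; the robot and the scene stay as the last step left them, time stands still between calls to the robot, and variables do not carry over. Pictures are saved under pics/ and viewed, about 8 in all and at most 12, crops included, and the job is handed in when it is done.

Besides the shell and the picture viewer there is one more tool, called after "Request:" as name([rows], argument=value, ...), one row to a line, values as JSON. step_arm: Moves the arm, as the interface text tells. Scaled input: -1 to 1 covers 100 mm each way for a shift and 2 rad each way for a turn. Its arguments: {"type":"object","properties":{"deltas":{"type":"array","items":{"type":"array","items":{"type":"number","minimum":-1,"maximum":1}}},"grip_force":{"type":"number"}},"required":["deltas"]}

```bash
mkdir -p pics
cat > h.py <<'E'
import numpy as np, cv2
from workcell import manip
from scipy.spatial.transform import Rotation as R
def snap(n,f):
    im=np.array(manip.snapshot(n)); cv2.imwrite('pics/'+f,im[:,:,::-1]); return im
def cam(n,s=None):
    c=manip.camera_info(n);K=np.array(c['camera_matrix'])
    if n=='wrist':
        s=s or manip.observe(); T=np.eye(4);T[:3,:3]=R.from_euler('xyz',s['orientation']).as_matrix();T[:3,3]=s['tcp_pos']
        M=T@np.array(c['mount']); return K,M[:3,:3],M[:3,3]
    return K,np.array(c['rotation']),np.array(c['xyz'])
def back(c,uv,z):
    K,Rm,t=c; d=Rm@np.linalg.solve(K,[uv[0],uv[1],1]); return t+d*(z-t[2])/d[2]
def proj(c,p):
    K,Rm,t=c; q=K@(Rm.T@(np.array(p)-t)); return q[:2]/q[2]
E
python3 - <<'E'
from h import *
s=manip.observe();print(s)
for n in('top','side'):
    snap(n,n+'0.png');c=cam(n);print(n,c[0].round(1).tolist(),c[1].round(3).tolist(),c[2])
print(manip.camera_info('wrist'))
E
```

```text
{'time': 0.0, 'q': array([ 1.14828442e+00,  9.18303889e-02,  1.23184487e+00, -3.41760179e-05,
        1.81979702e+00, -5.66876797e-02]), 'dq': array([-1.24309219e-04,  8.51136856e-04, -7.48800520e-05,  3.57738125e-04,
       -2.28687486e-03, -1.53449855e-03]), 'tau': array([ 3.30584662e-04, -4.46455550e+01, -4.06446362e+01,  6.97369804e-02,
        2.91146454e-02, -1.30638346e-04]), 'tcp_pos': array([214.51851008, 560.03176641, 221.54708879]), 'orientation': array([-1.57267480e+00,  7.34095030e-05, -3.65832683e-01]), 'ft_force': array([-0.54188943,  0.22446154,  0.31448277]), 'wrist_torque': array([-0.01272325, -0.02320066, -0.01224811]), 'grip_width': 87.58513658387284}
top [[397.1, 0.0, 319.3], [0.0, 397.1, 195.6], [0.0, 0.0, 1.0]] [-3.0, -0.014, -1.564] [ 395.63511851    9.60171939 1364.59266409]
side [[475.5, 0.0, 326.1], [0.0, 475.5, 202.8], [0.0, 0.0, 1.0]] [-2.219, -0.004, -0.413] [ 156.82124289 -982.51128769  891.07438117]
{'camera_matrix': array([[309.46207197,   0.        , 320.72605424],
       [  0.        , 309.46207197, 199.59904735],
       [  0.        ,   0.        ,   1.        ]]), 'mount': array([[ 3.15668077e-04,  9.60523596e-01,  2.78198349e-01,
        -7.59717280e+01],
       [-4.20664461e-05, -2.78198350e-01,  9.60523647e-01,
        -1.62813217e+02],
       [ 9.99999949e-01, -3.14909469e-04, -4.74125243e-05,
        -6.93414611e-01],
       [ 0.00000000e+00,  0.00000000e+00,  0.00000000e+00,
         1.00000000e+00]])}
```

View pics/top0.png

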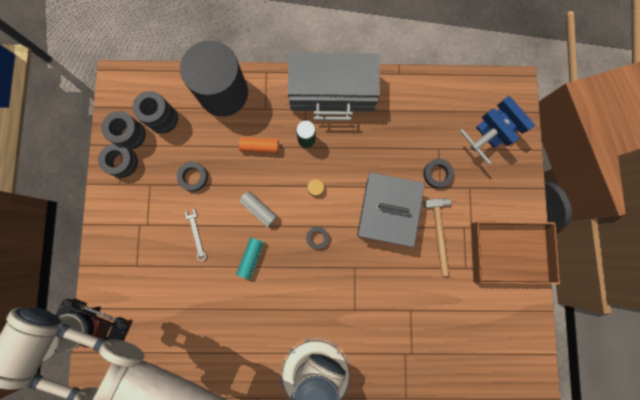

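View pics/side0.png

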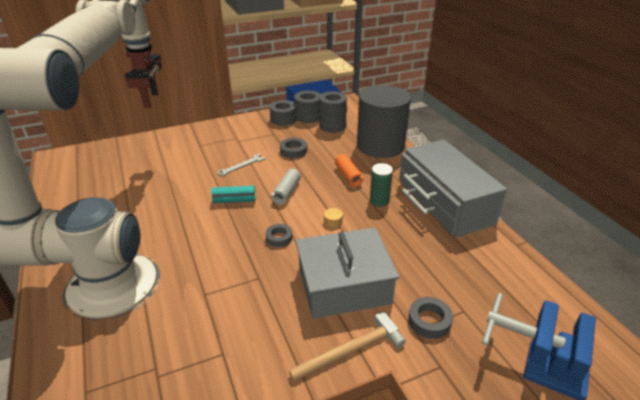

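Sleeve candidates in the top view are grey steel (259,209), orange (259,145) and turquoise (250,259). Only the grey one is bare steel, so that is the sleeve. The key box is the grey box at (392,210) with the bar handle on its lid; the one at (335,82) is a drawer cabinet. I'll confirm both with enlarged crops.

```bash
sed -i "s/return K,np.array(c\['rotation'\]),np.array(c\['xyz'\])/return K,R.from_euler('xyz',c['rotation']).as_matrix(),np.array(c['xyz'])/" h.py
python3 - <<'E'
from h import *
a=cv2.imread('pics/top0.png');b=cv2.imread('pics/side0.png')
f=lambda i,x,y,w,h,W,H:cv2.resize(i[y:y+h,x:x+w],(W,H),interpolation=cv2.INTER_CUBIC)
o=np.vstack([np.hstack([f(a,234,184,50,50,400,400),f(b,260,160,50,50,400,400)]),f(a,350,165,80,20,800,200)*0])[:400]
o2=np.hstack([f(a,352,168,80,40*2,400,400)[:200*2],f(b,290,225,110,110,400,400)])
cv2.imwrite('pics/c1.png',cv2.resize(np.vstack([o,o2]),(600,600)))
ct=cam('top')
for n,uv,z in[('sl end1',(245,198),25),('sl end2',(272,221),25),('sleeve',(259,209),25),('handle',(394.5,210),136),('box FL',(359,237),100),('FR',(412,245),100),('BR',(422,180),100),('BL',(370,174),100),('ringa',(318,238),12),('gear',(316,187),30),('tin',(306,130),120),('orange',(259,145),25),('turq',(250,259),25)]:print(n,back(ct,uv,z).round(1))
print(ct[1].round(2))
E
```

```text
sl end1 [576.1 244.2  25. ]
sl end2 [498.7 150.8  25. ]
sleeve [539.  195.7  25. ]
handle [ 527.5 -241.3  136. ]
box FL [ 444.3 -134.   100. ]
FR [ 420.2 -302.1  100. ]
BR [ 630.  -340.2  100. ]
BL [ 648.2 -171.3  100. ]
ringa [443.3  -4.8  12. ]
gear [615.3   3.4  30. ]
tin [787.4  37.7 120. ]
orange [761.7 201.9  25. ]
turq [371.7 220.9  25. ]
[[ 0.01 -0.99  0.14]
 [-1.   -0.01 -0.01]
 [ 0.01 -0.14 -0.99]]
```

View pics/c1.png

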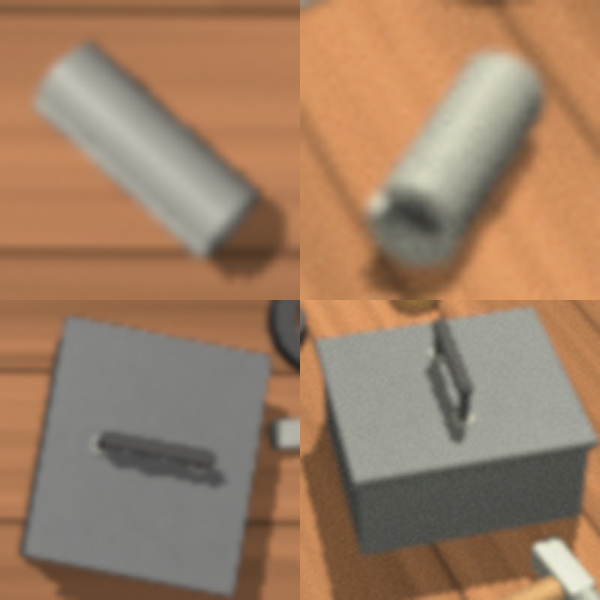

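The crops confirm it: bare steel sleeve, long axis along roughly (0.64, 0.77), with the keyway side still unclear. The key box has a bar handle and a yaw of about -0.16. Next is a wrist view over the sleeve.

Request:
step_arm([
  [1, 0.18, -0.56, 0, 0, 0, 1],
  [1, 0.18, -0.56, 0, 0, 0, 1],
  [1, 0.18, -0.56, 0, 0, 0, 1],
  [1, 0.18, -0.56, 0, 0, 0, 1],
])

```text
time: 0.43
tcp_pos: [290.9, 468.3, 203.1]
orientation: [-1.574, -0.002, -0.371]
ft_force: [0.3, -1.0, -0.0]
grip_width: 87.6
```

Request:
step_arm([
  [1, 0.18, -0.56, 0, 0, 0, 1],
  [1, 0.18, -0.56, 0, 0, 0, 1],
  [1, 0.18, -0.56, 0, 0, 0, 1],
  [1, 0.18, -0.56, 0, 0, 0, 1],
])

```text
time: 0.77
tcp_pos: [363.8, 380.4, 185.1]
orientation: [-1.574, -0.001, -0.371]
ft_force: [-0.6, 0.3, -0.2]
grip_width: 88.1
```

Request:
step_arm([
  [1, 0.18, -0.56, 0, 0, 0, 1],
  [1, 0.18, -0.56, 0, 0, 0, 1],
  [1, 0.18, -0.56, 0, 0, 0, 1],
  [1, 0.18, -0.56, 0, 0, 0, 1],
])

```text
time: 1.1
tcp_pos: [436.8, 292.7, 167.0]
orientation: [-1.574, -0.0, -0.371]
ft_force: [-0.5, -0.2, 0.1]
grip_width: 87.4
```

Request:
step_arm([
  [1, 0.18, -0.56, 0, 0, 0, 1],
  [1, 0.18, -0.56, 0, 0, 0, 1],
  [1, 0.18, -0.56, 0, 0, 0, 1],
  [1, 0.18, -0.56, 0, 0, 0, 1],
])

```text
time: 1.43
tcp_pos: [509.9, 205.0, 148.8]
orientation: [-1.574, 0.001, -0.37]
ft_force: [0.0, 0.1, -0.4]
grip_width: 87.7
```

Request:
step_arm([
  [0.33, 0, 0, 0, 0.949, 0, 1],
  [0.33, 0, 0, 0, 0.949, 0, 1],
  [0.33, 0, 0, 0, 0.949, 0, 1],
  [0.33, 0, 0, 0, 0.949, 0, 1],
  [0.33, 0, 0, 0, 0.949, 0, 1],
  [0.33, 0, 0, 0, 0.949, 0, 1],
  [0.33, 0, 0, 0, 0.949, 0, 1],
  [0.33, 0, 0, 0, 0.949, 0, 1],
  [0.33, 0, 0, 0, 0.949, 0, 1],
  [0.33, 0, 0, 0, 0.949, 0, 1],
  [0.33, 0, 0, 0, 0.949, 0, 1],
  [0.33, 0, 0, 0, 0.949, 0, 1],
  [0.33, 0, 0, 0, 0.949, 0, 1],
  [0.33, 0, 0, 0, 0.949, 0, 1],
  [0.33, 0, 0, 0, 0.949, 0, 1],
  [0.33, 0, 0, 0, 0.949, 0, 1],
  [0.33, 0, 0, 0, 0.949, 0, 1],
  [0.33, 0, 0, 0, 0.949, 0, 1],
])

```text
time: 2.93
tcp_pos: [538.5, 197.2, 150.6]
orientation: [-1.571, 0.0, -2.26]
ft_force: [-0.3, 0.5, 0.3]
grip_width: 88.1
```

Run:
```python
from h import *
s=manip.observe();print(s['time'],s['tcp_pos'],s['orientation'],s['q'],s['ft_force']);snap('wrist','w1.png')
```

```text
2.9333 [538.49730747 197.23198222 150.64252482] [-1.57120109e+00  4.98204890e-05 -2.25959902e+00] [2.91545472e-01 1.73551699e-02 1.43417163e+00 3.66578872e-04
 1.69024980e+00 9.80391811e-01] [-0.25067505  0.48440217  0.33738962]
```

View pics/w1.png

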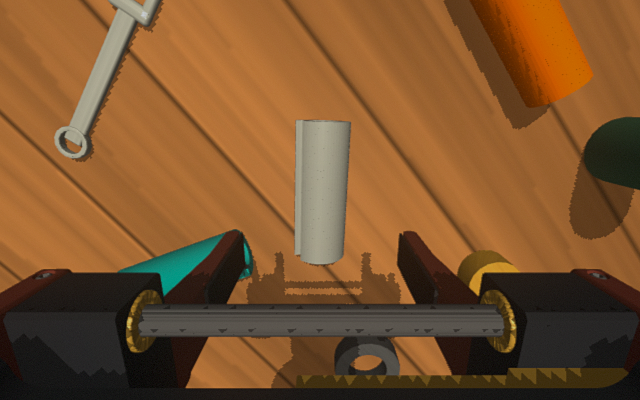

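Wrist view: the sleeve spans columns 296–350 and rows 121–264. The keyway slot is the step along its left edge (column ~300), on the tool -z side, so the sleeve's top must move toward tool +z.

Run:
```python
from h import *
from scipy.optimize import minimize
c=cam('wrist');im=cv2.imread('pics/w1.png').astype(int)
m=((im.max(2)-im.min(2)<45)&(im.max(2)>90)).astype(np.uint8);m[:100]=0;m[280:]=0;m[:,:270]=0;m[:,370:]=0
n,l,st,ce=cv2.connectedComponentsWithStats(m);k=1+st[1:,4].argmax();M=(l==k).astype(np.uint8);print(st[k],ce[k])
th=np.linspace(0,6.283,24)
def mask(p):
    u=np.array([np.cos(p[2]),np.sin(p[2]),0]);v=np.array([-u[1],u[0],0])
    P=[proj(c,np.array([p[0],p[1],25])+s*65*u+25*np.cos(t)*v+25*np.sin(t)*np.array([0,0,1])) for s in(-1,1) for t in th]
    o=np.zeros_like(M);cv2.fillConvexPoly(o,cv2.convexHull((np.array(P)*16).astype(np.int32).reshape(-1,1,2)),1,shift=4);return o
f=lambda p:(mask(p)!=M).sum()
r=minimize(f,[537,197,.879],method='Nelder-Mead',options=dict(initial_simplex=[[537,197,.879],[547,197,.879],[537,207,.879],[537,197,.95]]))
print(r.x,r.fun,M.sum())
s=manip.observe();Rt=R.from_euler('xyz',s['orientation']).as_matrix()
print('tool delta',Rt.T@(np.r_[r.x[:2],60]-s['tcp_pos']))
```

```text
[ 294  120   57  145 7256] [320.4943495  189.10818633]
[539.60461046 197.8119764    0.84764134] 269.0 7256
tool delta [-1.26020723 90.67583431  0.28013459]
```

Request:
step_arm([
  [-0.01, 0.6, -0.08, 0, 0.017, 0, -1],
  [-0.01, 0.6, -0.08, 0, 0.017, 0, -1],
  [-0.01, 0.9, -0.08, 0, 0.017, 0, -1],
  [-0.01, 0.9, -0.08, 0, 0.017, 0, -1],
  [-0.01, 0.9, -0.08, 0, 0.017, 0, -1],
  [-0.01, 0.9, -0.08, 0, 0.017, 0, -1],
  [-0.01, 0.96, -0.08, 0, 0.017, 0, -1],
  [-0.01, 0.96, -0.08, 0, 0.017, 0, -1],
  [-0.01, 0.96, -0.08, 0, 0.017, 0, -1],
  [-0.01, 0.96, -0.08, 0, 0.017, 0, -1],
  [-0.01, 0.96, -0.08, 0, 0.017, 0, -1],
  [-0.01, 0.96, -0.08, 0, 0.017, 0, -1],
], grip_force=20)

```text
time: 3.98
tcp_pos: [533.5, 202.2, 55.0]
orientation: [-1.571, 0.001, -2.298]
ft_force: [-0.1, 0.4, 0.6]
grip_width: 11.3
```

Request:
step_arm([
  [0, 0.02, 0, 0, 0, 0, -1],
  [0, 0.02, 0, 0, 0, 0, -1],
  [0, 0.04, 0, 0, 0, 0, -1],
  [0, 0.04, 0, 0, 0, 0, -1],
  [0, 0.04, 0, 0, 0, 0, -1],
])

```text
time: 4.4
tcp_pos: [533.3, 202.1, 50.5]
orientation: [-1.571, -0.0, -2.298]
ft_force: [-0.8, 0.8, -0.3]
grip_width: 0.4
```

Request:
step_arm([
  [0, 0.01, 0, 0, 0, 0, -1],
  [0, 0.01, 0, 0, 0, 0, -1],
  [0, 0.01, 0, 0, 0, 0, -1],
])

```text
time: 4.65
tcp_pos: [533.5, 202.1, 50.2]
orientation: [-1.57, 0.0, -2.298]
ft_force: [-1.7, -1.8, 3.8]
grip_width: 0.7
```

Request:
step_arm([
  [0, 0.01, 0, 0, 0, 0, -1],
  [0, 0.01, 0, 0, 0, 0, -1],
  [0, 0.01, 0, 0, 0, 0, -1],
])

```text
time: 4.9
tcp_pos: [533.8, 201.9, 50.1]
orientation: [-1.57, 0.001, -2.298]
ft_force: [-3.5, -1.3, 7.6]
grip_width: 0.4
```

Request:
step_arm([
  [0, 0.015, 0, 0, 0, 0, -1],
  [0, 0.015, 0, 0, 0, 0, -1],
  [0, 0.015, 0.02, 0, 0, 0, -1],
  [0, 0.015, 0.04, 0, 0, 0, -1],
  [0, 0.015, 0.06, 0, 0, 0, -1],
  [0, 0.015, 0.08, 0, 0, 0, -1],
  [0, 0.015, 0.1, 0, 0, 0, -1],
  [0, 0.015, 0.12, 0, 0, 0, -1],
  [0, 0.015, 0.14, 0, 0, 0, -1],
  [0, 0.015, 0.16, 0, 0, 0, -1],
  [0, 0.015, 0.18, 0, 0, 0, -1],
  [0, 0.015, 0.2, 0, 0, 0, -1],
  [0, 0.015, 0.22, 0, 0, 0, -1],
  [0, 0.015, 0.24, 0, 0, 0, -1],
  [0, 0.015, 0.26, 0, 0, 0, -1],
  [0, 0.015, 0.26, 0, 0, 0, -1],
])

```text
time: 6.23
tcp_pos: [554.2, 184.3, 50.1]
orientation: [-1.568, 0.003, -2.298]
ft_force: [-3.8, -2.1, 13.0]
grip_width: 0.3
```

Run:
```python
from h import *
s=manip.observe();print(s['tcp_pos'],s['ft_force']);i=snap('wrist','w2.png')
c=cam('wrist');print(proj(c,[539.6,197.8,25]))
j=i[120:380,200:440,::-1];cv2.imwrite('pics/w2c.png',cv2.resize(j,None,fx=2.2,fy=2.2))
```

```text
[554.18267291 184.34630854  50.06282186] [-3.84969007 -2.07639187 13.0490206 ]
[289.56514187 230.76839414]
```

View pics/w2c.png

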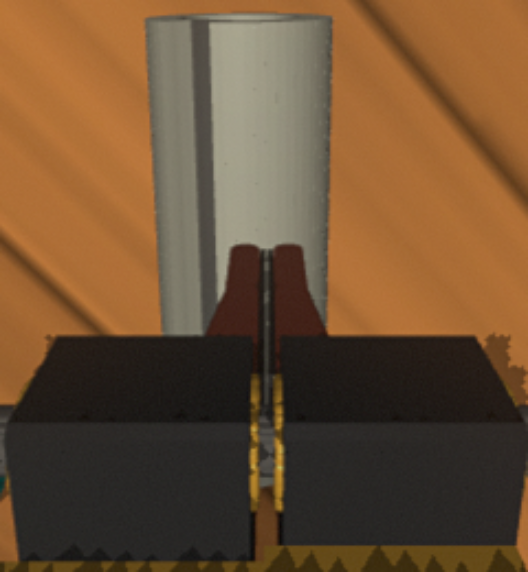

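The keyway has rolled to about -30°: the slot is now visible on top, left of centre. I'll lift, step back and do a second stroke.

Request:
step_arm([
  [0, -0.1, 0, 0, 0, 0, -1],
  [0, -0.1, 0, 0, 0, 0, -1],
  [0, -0.1, -0.14, 0, 0, 0, -1],
  [0, -0.1, -0.14, 0, 0, 0, -1],
  [0, -0.05, -0.14, 0, 0, 0, -1],
  [0, -0.02, -0.14, 0, 0, 0, -1],
  [0, -0.01, -0.14, 0, 0, 0, -1],
  [0, 0, -0.14, 0, 0, 0, -1],
  [0, 0, -0.14, 0, 0, 0, -1],
])

```text
time: 7.03
tcp_pos: [543.2, 193.9, 50.0]
orientation: [-1.568, 0.002, -2.298]
ft_force: [-5.1, -2.9, 16.3]
grip_width: 0.7
```

Request:
step_arm([
  [0, 0, 0.02, 0, 0, 0, -1],
  [0, 0, 0.04, 0, 0, 0, -1],
  [0, 0, 0.06, 0, 0, 0, -1],
  [0, 0, 0.08, 0, 0, 0, -1],
  [0, 0, 0.1, 0, 0, 0, -1],
  [0, 0, 0.12, 0, 0, 0, -1],
  [0, 0, 0.14, 0, 0, 0, -1],
  [0, 0, 0.16, 0, 0, 0, -1],
  [0, 0, 0.18, 0, 0, 0, -1],
  [0, 0, 0.2, 0, 0, 0, -1],
  [0, 0, 0.22, 0, 0, 0, -1],
  [0, 0, 0.24, 0, 0, 0, -1],
  [0, 0, 0.26, 0, 0, 0, -1],
  [0, 0, 0.26, 0, 0, 0, -1],
])

```text
time: 8.2
tcp_pos: [563.3, 176.3, 50.2]
orientation: [-1.567, 0.003, -2.298]
ft_force: [-2.7, -3.0, 14.9]
grip_width: 0.6
```

Run:
```python
from h import *
s=manip.observe();print(s['tcp_pos'],s['ft_force']);i=snap('wrist','w3.png')
j=i[120:380,200:440,::-1];cv2.imwrite('pics/w3c.png',cv2.resize(j,None,fx=2.2,fy=2.2))
```

```text
[563.25443441 176.28253442  50.15357265] [-2.69183637 -3.01691615 14.90204847]
```

View pics/w3c.png

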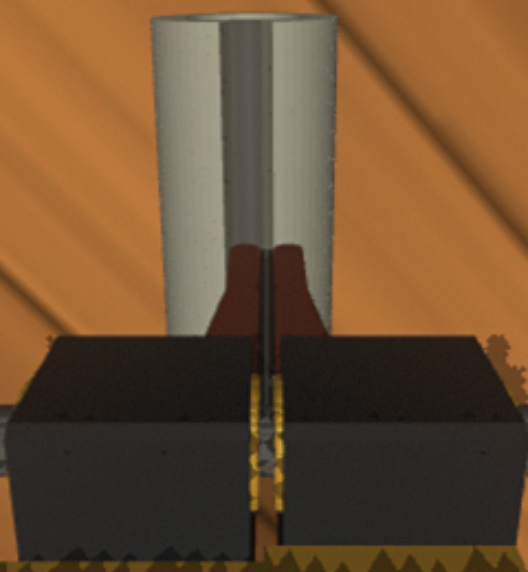

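The slot is now roughly central (columns 220–273, sleeve 152–337 in the crop). I'll lift off and measure it free.

Request:
step_arm([
  [0, -0.1, 0, 0, 0, 0, -1],
  [0, -0.1, 0, 0, 0, 0, -1],
  [0, -0.4, 0, 0, 0, 0, -1],
  [0, -0.9, 0, 0, 0, 0, 1],
  [0, -0.9, 0, 0, 0, 0, 1],
  [0, -0.9, 0, 0, 0, 0, 1],
  [0, -0.9, 0, 0, 0, 0, 1],
  [0, -0.9, 0, 0, 0, 0, 1],
  [0, -0.9, 0, 0, 0, 0, 1],
  [0, -0.9, 0, 0, 0, 0, 1],
  [0, -0.9, 0, 0, 0, 0, 1],
  [0, -0.9, 0, 0, 0, 0, 1],
])

```text
time: 9.25
tcp_pos: [561.4, 176.8, 136.3]
orientation: [-1.572, -0.001, -2.298]
ft_force: [-0.2, -0.1, -0.4]
grip_width: 57.0
```

Run:
```python
from h import *
s=manip.observe();print(s['tcp_pos'],s['orientation'],s['ft_force']);i=snap('wrist','w4.png')
j=i[90:290,220:420,::-1];cv2.imwrite('pics/w4c.png',cv2.resize(j,None,fx=3,fy=3,interpolation=cv2.INTER_CUBIC))
```

```text
[561.44226933 176.8122172  136.26509274] [-1.57151194e+00 -1.09770656e-03 -2.29771556e+00] [-0.22115194 -0.11151342 -0.44535776]
```

View pics/w4c.png

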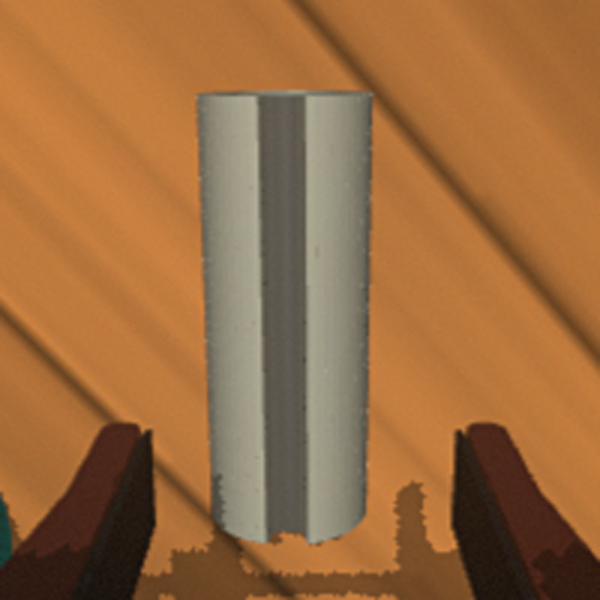

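The sleeve is free with its slot on top: slot centre ~284 against sleeve centre ~287 in the crop, under 5° off. Next, over to the lid handle, estimated at (527, -241) with yaw -0.16.

Request:
step_arm([
  [0.3, -0.4, 0.2, 0, 0, 0, 1],
  [0.6, -0.7, 0.5, 0, 0, 0, 1],
  [1, -0.94, 0.75, 0, 0, 0, 1],
  [1, -0.94, 0.75, 0, 0, 0, 1],
  [1, -0.94, 0.75, 0, 0, 0, 1],
  [1, -0.94, 0.75, 0, 0, 0, 1],
])

```text
time: 9.8
tcp_pos: [551.8, 51.2, 232.6]
orientation: [-1.569, 0.002, -2.3]
ft_force: [0.7, -0.5, -1.1]
grip_width: 87.9
```

Request:
step_arm([
  [1, 0, 0.75, 0, 0, 0, 1],
  [1, 0, 0.75, 0, 0, 0, 1],
  [1, 0, 0.75, 0, 0, 0, 1],
  [1, 0, 0.75, 0, 0, 0, 1],
])

```text
time: 10.13
tcp_pos: [540.0, -77.0, 229.1]
orientation: [-1.572, -0.004, -2.303]
ft_force: [-1.2, 1.2, -0.5]
grip_width: 87.7
```

Request:
step_arm([
  [1, 0, 0.75, 0, 0, 0, 1],
  [1, 0, 0.75, 0, 0, 0, 1],
  [1, 0, 0.75, 0, 0, 0, 1],
  [1, 0, 0.75, 0, 0, 0, 1],
])

```text
time: 10.47
tcp_pos: [529.5, -201.4, 228.6]
orientation: [-1.573, -0.003, -2.303]
ft_force: [-0.2, 0.4, 0.3]
grip_width: 88.0
```

Request:
step_arm([
  [0.35, 0, 0.27, 0, -0.284, 0, 1],
  [0.35, 0, 0.27, 0, -0.284, 0, 1],
  [0.35, 0, 0.27, 0, -0.284, 0, 1],
  [0.35, 0, 0.27, 0, -0.284, 0, 1],
  [0.35, 0, 0.27, 0, -0.284, 0, 1],
  [0.35, 0, 0.27, 0, -0.284, 0, 1],
  [0.35, 0, 0.27, 0, -0.284, 0, 1],
])

```text
time: 11.05
tcp_pos: [527.9, -239.4, 229.9]
orientation: [-1.572, 0.001, -1.731]
ft_force: [0.3, -0.9, 0.9]
grip_width: 87.7
```

Run:
```python
from h import *
s=manip.observe();print(s['time'],s['tcp_pos'],s['orientation'],s['ft_force']);i=snap('wrist','w5.png')
```

```text
11.05 [ 527.86289594 -239.38682653  229.94009613] [-1.57234043e+00  9.93632793e-04 -1.73079003e+00] [ 0.31384538 -0.86699976  0.8500909 ]
```

View pics/w5.png

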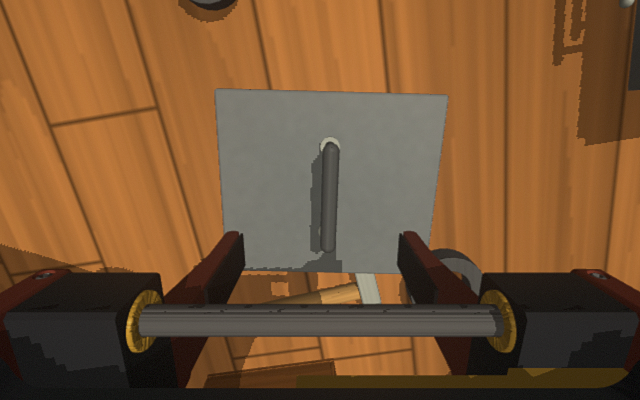

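The wrist view shows the handle bar running from (331,148) to (327,247) on the grey lid, whose top corners are (216,89) and (447,95). I'll work out the offset from these.

Run:
```python
from h import *
c=cam('wrist')
a,b=back(c,(331,148),136),back(c,(327,247),136);d=a-b;m=(a+b)/2
print(a,b,np.linalg.norm(d),m,'bar angle',np.arctan2(d[1],d[0])-np.pi/2)
L=[back(c,p,100) for p in((216,89),(447,95),(430,273))];print(L)
print('yaw lid',[np.arctan2(*(L[1]-L[0])[1::-1])],'ctr',(L[0]+L[2])/2)
s=manip.observe();Rt=R.from_euler('xyz',s['orientation']).as_matrix();print(Rt.T@(np.r_[m[:2],117]-s['tcp_pos']))
```

```text
[ 543.45176136 -196.08848299  136.        ] [ 526.46329807 -283.45791193  136.        ] 89.00575823181588 [ 534.95752972 -239.77319746  136.        ] bar angle -0.19204761153022698
[array([ 450.29712417, -132.21982901,  100.        ]), array([ 653.76179549, -170.35116109,  100.        ]), array([ 627.44739591, -346.95457922,  100.        ])]
yaw lid [np.float64(-0.18526109080035236)] ctr [ 538.87226004 -239.58720412  100.        ]
[ -0.92888211 113.18742271   7.24945105]
```

Request:
step_arm([
  [-0.01, 0.2, 0.08, 0, 0.014, 0, 1],
  [-0.01, 0.5, 0.08, 0, 0.014, 0, 1],
  [-0.01, 0.75, 0.08, 0, 0.014, 0, 1],
  [-0.01, 0.9, 0.08, 0, 0.014, 0, 1],
  [-0.01, 1, 0.08, 0, 0.014, 0, 1],
  [-0.01, 1, 0.08, 0, 0.014, 0, 1],
  [-0.01, 1, 0.08, 0, 0.014, 0, 1],
])

```text
time: 11.68
tcp_pos: [535.5, -240.8, 131.3]
orientation: [-1.571, 0.0, -1.758]
ft_force: [0.7, 0.2, 0.8]
grip_width: 87.7
```

Request:
step_arm([
  [0, 0.06, 0, 0, 0, 0, 1],
  [0, 0.12, 0, 0, 0, 0, 1],
  [0, 0.12, 0, 0, 0, 0, 1],
  [0, 0.12, 0, 0, 0, 0, 1],
])

```text
time: 12.02
tcp_pos: [535.4, -241.2, 119.2]
orientation: [-1.571, -0.0, -1.758]
ft_force: [0.8, 0.4, 0.4]
grip_width: 87.5
```

Request:
step_arm([
  [0, 0, 0, 0, 0, 0, -1],
  [0, 0, 0, 0, 0, 0, -1],
  [0, 0, 0, 0, 0, 0, -1],
  [0, 0, 0, 0, 0, 0, -1],
  [0, 0, 0, 0, 0, 0, -1],
  [0, 0, 0, 0, 0, 0, -1],
  [0, 0, 0, 0, 0, 0, -1],
  [0, 0, 0, 0, 0, 0, -1],
  [0, 0, 0, 0, 0, 0, -1],
  [0, 0, 0, 0, 0, 0, -1],
  [0, 0, 0, 0, 0, 0, -1],
  [0, 0, 0, 0, 0, 0, -1],
  [0, 0, 0, 0, 0, 0, -1],
  [0, 0, 0, 0, 0, 0, -1],
], grip_force=50)

```text
time: 13.18
tcp_pos: [534.7, -241.1, 119.1]
orientation: [-1.573, 0.0, -1.758]
ft_force: [-5.6, 1.5, 2.1]
grip_width: 13.2
```

Request:
step_arm([
  [0, 0, -0.01, 0, 0, 0, -1],
  [0, -0.01, -0.014, 0, 0, 0, -1],
  [0, -0.02, -0.014, 0, 0, 0, -1],
  [0, -0.03, -0.014, 0, 0, 0, -1],
  [0, -0.04, -0.014, 0, 0, 0, -1],
  [0, -0.04, -0.014, 0, 0, 0, -1],
])

```text
time: 13.68
tcp_pos: [534.1, -240.7, 120.0]
orientation: [-1.573, 0.001, -1.758]
ft_force: [4.6, -2.5, -13.0]
grip_width: 12.7
```

Request:
step_arm([
  [0, -0.01, 0, 0, 0, 0, -1],
  [0, -0.02, 0, 0, 0, 0, -1],
  [0, -0.03, 0, 0, 0, 0, -1],
  [0, -0.04, 0, 0, 0, 0, -1],
  [0, -0.05, 0, 0, 0, 0, -1],
  [0, -0.05, 0, 0, 0, 0, -1],
])

```text
time: 14.18
tcp_pos: [533.3, -240.6, 127.6]
orientation: [-1.573, 0.001, -1.758]
ft_force: [-0.6, 0.0, -14.8]
grip_width: 12.9
```

Request:
step_arm([
  [0, -0.01, 0, 0, 0, 0, -1],
  [0, -0.03, 0, 0, 0, 0, -1],
  [0, -0.05, 0, 0, 0, 0, -1],
  [0, -0.07, 0, 0, 0, 0, -1],
  [0, -0.09, 0, 0, 0, 0, -1],
  [0, -0.11, 0, 0, 0, 0, -1],
  [0, -0.13, 0, 0, 0, 0, -1],
  [0, -0.15, 0, 0, 0, 0, -1],
  [0, -0.17, 0, 0, 0, 0, -1],
  [0, -0.19, 0, 0, 0, 0, -1],
  [0, -0.19, 0, 0, 0, 0, -1],
  [0, -0.19, 0, 0, 0, 0, -1],
  [0, -0.19, 0, 0, 0, 0, -1],
])

```text
time: 15.27
tcp_pos: [534.0, -240.9, 146.9]
orientation: [-1.571, 0.0, -1.758]
ft_force: [0.4, 0.5, -4.3]
grip_width: 12.7
```

Run:
```python
from h import *
s=manip.observe();print(s['time'],s['tcp_pos'],s['orientation'],s['ft_force'],s['wrist_torque'],s['grip_width']);a=snap('side','s6.png')[200:330,270:430];b=snap('wrist','w6.png')
t=snap('top','t6.png')[184:244,234:294]
cv2.imwrite('pics/f6.png',np.vstack([np.hstack([cv2.resize(a,(400,300)),cv2.resize(t,(300,300))]),np.pad(cv2.resize(b,(480,300)),((0,0),(0,220),(0,0)))])[:,:,::-1])
```

```text
15.2667 [ 533.98944924 -240.91758007  146.94516336] [-1.57107759e+00  1.25616761e-05 -1.75777380e+00] [ 0.3939676   0.49770914 -4.29529553] [-0.08988138  0.05061942 -0.00930126] 12.730728173953331
```

View pics/f6.png

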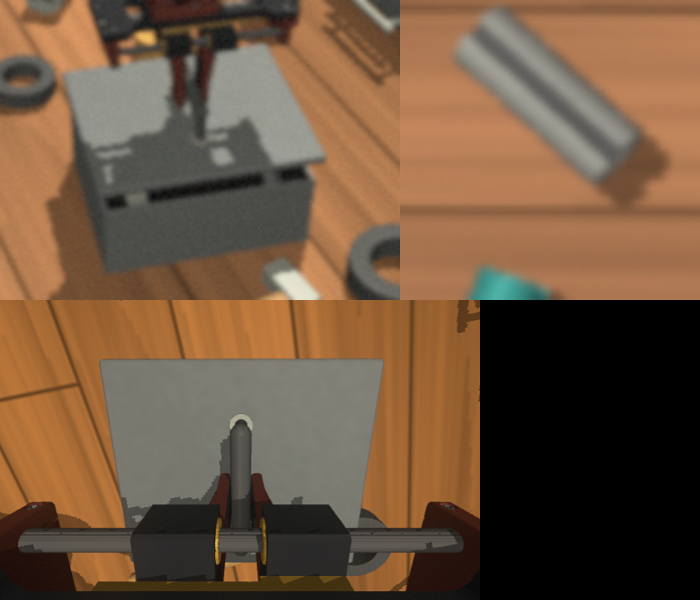

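The lid is up about 28 mm, pulling only its own weight (4.3 N). I'll check tilt by projecting the level-lid corners against the observed ones, about (133,80) and (511,80), then hand in if they agree.

Run:
```python
from h import *
s=manip.observe();c=cam('wrist');Rt=R.from_euler('xyz',s['orientation']).as_matrix()
for tilt in(-.1,0,.1):
  Q=R.from_euler('x',tilt).as_matrix()  # about bar (tool x)
  print(tilt,[proj(c,s['tcp_pos']+Rt@(np.array([0,-19,0])+Q@np.array([-91,36,z]))).round(0) for z in(-106,106)])
```

```text
-0.1 [array([107.,  79.]), array([497.,  82.])]
0 [array([126.,  81.]), array([515.,  80.])]
0.1 [array([144.,  82.]), array([534.,  79.])]
```

Run:
```python
from h import *
manip.close_job();s=manip.observe();print(s['time'],s['tcp_pos'],s['ft_force'])
```

```text
the job is handed in; nothing more can be done
the job is handed in; nothing more can be done
```

The sleeve now lies on the bench with its keyway facing up, and the lid is free of its seal and held level over the key box, about 28 mm open. The job is handed in at about 15.4 s of the 67 s allowed; the hand-in gives no verdict.

- **Sleeve:** I rolled the grey steel sleeve in two press-and-drag strokes, about 13–16 N each. After letting go, the wrist camera put the keyway within about 5° of straight up, and the last top view still shows it on top. I never lifted it.
- **Lid:** I gripped the handle bar at 50 N and pulled up in small steps, with the highest force reading about 15 N. The lid is level to roughly 0.02 rad. The wrist now carries 4.3 N, just the lid's weight, so it should not be touching the box.
- **Small disagreement:** the lid's corners sat a few pixels (4–7) from where I predicted, about 3% narrower overall. It may be hanging about a centimetre lower in the fingers than assumed. The 28 mm gap comes from the arm's rise during the pull and would miss any slip of the bar in the grip.
- **Not checked separately:** I did not measure the rings, tools or tin at the end. All moves stayed clear of them by plan.

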